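# Clear the sample bench: bottles, glassware and forceps to their places

## Task

Clear the bench after sampling. Stand the two loose capped sample bottles upright in the two empty bays of the wire bottle rack, stand the used beaker and the conical flask upright in the turquoise wash basket, and lay the forceps flat inside the steel tray. It is glass: set it down rather than drop it, knock none of it over, and leave the bottle that is already in the rack where it is.

Things in the scene. Friction and masses are not known exactly. Their poses are not given: they have to be found in the camera images.
- large_bottle: The larger screw-cap glass sample bottle with green leaf inside and a ribbed blue cap, standing loose on the bench. Body 56 mm diameter, 100 mm tall in all; the cap is 46 mm diameter and takes the top 25 mm (glass neck below it is narrower). About 0.2 kg. Origin at the centre of the underside, z up along its axis.
- small_bottle: The smaller screw-cap glass sample bottle with green leaf inside and a ribbed blue cap, standing loose on the bench. Body 44 mm diameter, 82 mm tall in all; the cap is 36 mm diameter and takes the top 22 mm. About 0.11 kg. Origin at the centre of the underside, z up along its axis.
- beaker: Empty used glass beaker, open at the top, standing on the bench: 50 mm outside diameter (53 mm at the rim), 70 mm tall, wall 2.5 mm, a trace of leaf at the bottom; a small spout on the rim at its +x side sticks out 9 mm. About 0.06 kg. Origin at the centre of the underside, z up along its axis.
- flask: Empty used conical glass flask, open at the top, standing on the bench: base 64 mm diameter, narrowing from 10 mm to 74 mm height into a straight neck of 25 mm outside diameter with a thin lip, 105 mm tall in all, a trace of leaf at the bottom. About 0.08 kg. Origin at the centre of the underside, z up along its axis.
- forceps: Plain steel forceps lying flat on the bench, 132 mm long, 10 mm high as they lie. The two blades are joined at one end; the ribbed middle 44 mm, where they are gripped, is straight and 16 mm wide over both blades (rigid, it does not squeeze shut). About 35 g. Origin at the underside under the middle, x along the length towards the points, z up.
- bottle_rack: Steel wire rack for sample bottles, fixed, with three square bays in a row along its y axis, open at the top: bay centres at y = -84, 0 and +84 mm, each 80 mm clear inside. Floor 4 mm above the bench, top wires 52 mm above it. The +y bay already holds a bottle; the other two are empty. Outside 88 by 256 mm. Origin at the centre of the underside, z up; its y lies within 0.15 rad of the bench's left-right direction.
- racked_bottle: The bottle already standing in the +y bay of the rack, a twin of the larger sample bottle (56 mm diameter, 100 mm tall, blue cap). It stays there. Origin at the centre of its underside, z up.
- wash_basket: Turquoise perforated plastic basket for glassware to be washed, fixed, empty. Outside 156 mm (x) by 230 mm (y), 62 mm high, walls 3 mm, floor 4 mm thick and flat. Origin at the centre of the underside, z up; its y lies within 0.15 rad of the bench's left-right direction.
- steel_tray: Shallow plain stainless steel instrument tray, fixed, empty. Outside 150 mm (x) by 230 mm (y), 30 mm high with its rolled rim, walls and floor 2 mm thick. Origin at the centre of the underside, z up; its y lies within 0.15 rad of the bench's left-right direction.

How it is judged (in metres and radians):
At the end, for the whole second after the job is handed in: Loose bottles stand upright (7 deg) on the rack floor, one in each empty bay; beaker and flask stand upright (7 deg) on the basket floor; forceps lie level (6 deg) on the tray floor, inside; the racked bottle still stands in its bay; all released and at rest (x of large_bottle in the frame of bottle_rack between -0.03 and 0.03 m and y of large_bottle in the frame of bottle_rack between -0.112 and 0.03 m and z of each of large_bottle, small_bottle, racked_bottle in the frame of bottle_rack below 0.01 m and angle between each of large_bottle, small_bottle, beaker, flask, racked_bottle's own z axis and vertical below 0.12 rad and x of small_bottle in the frame of bottle_rack between -0.03 and 0.03 m and y of small_bottle in the frame of bottle_rack between -0.112 and 0.03 m and x of beaker in the frame of wash_basket between -0.055 and 0.055 m and y of beaker in the frame of wash_basket between -0.095 and 0.095 m and z of each of beaker, flask in the frame of wash_basket below 0.01 m and x of flask in the frame of wash_basket between -0.055 and 0.055 m and y of flask in the frame of wash_basket between -0.095 and 0.095 m and x of forceps in the frame of steel_tray between -0.072 and 0.072 m and y of forceps in the frame of steel_tray between -0.112 and 0.112 m and z of forceps in the frame of steel_tray below 0.02 m and angle between forceps's own x axis and vertical between 1.47 and 1.67 rad and x of racked_bottle in the frame of bottle_rack between -0.03 and 0.03 m and y of racked_bottle in the frame of bottle_rack between 0.055 and 0.113 m and linear speed of each of large_bottle, small_bottle, beaker, flask, forceps, racked_bottle below 0.02 m/s); the robot touches nothing.
It fails at once if a bottle, the beaker or the flask falls over (leans by more than 50 degrees) (angle between any of large_bottle, small_bottle, beaker, flask's own z axis and vertical above 0.87 rad).
It fails at once if a bottle, the beaker or the flask is dropped: out of the fingers it moves faster than 0.7 m/s (a fall of about 25 mm) ((linear speed of large_bottle above 0.7 m/s and contact force between the fingers and large_bottle below 0.02 N) or (linear speed of small_bottle above 0.7 m/s and contact force between the fingers and small_bottle below 0.02 N) or (linear speed of beaker above 0.7 m/s and contact force between the fingers and beaker below 0.02 N) or (linear speed of flask above 0.7 m/s and contact force between the fingers and flask below 0.02 N)).
It fails at once if the bottle already in the rack is pulled out, tipped by more than 20 degrees or moved more than 30 mm (distance of racked_bottle from where it was at the start of the episode above 0.03 m or angle between racked_bottle's own z axis and vertical above 0.35 rad).
It also fails if it takes over 152 s, if anything falls off the work surface, if the arm or the gripper's body presses on something with over 40 N, if the wrist force passes 120 N, or if a joint passes its speed limit or range.

## Robot

A 6-joint arm with a two-finger parallel gripper is mounted at the origin on the work surface. World frame = base frame: x ahead of the robot, y to its left, z up, the work surface at z = 0. Lengths are in mm, angles in rad, forces in N, time in s.
With the tool pointing down it reaches from about 400 to 825 mm from the base axis. Payload 7 kg.
Tool frame: the origin (TCP) lies at the very end of the fingers, on their centre line; the grasp point (between the pads) lies 19 mm behind it; z points along the fingers, y is the line along which they close (so a half turn about z gives the same grasp; the last joint's range is limited). The gripper opens to 88 mm and grips with 3 to 60 N. Pads are 19 mm wide; open, the fingers measure 130 mm over their backs; the gripper's body (78 mm by 193 mm) begins 47 mm behind the grasp point.
Start: joints at [1.478, 0.359, 0.012, 0, -1.224, -0.288], TCP at [250.879, 626.622, 226.561] pointing down, gripper open.
Joint ranges: [-3.07, 3.07], [-1.43, 2.12], [-1.02, 1.25], [-3.03, 1.67], [-3.05, -0], [-3.03, 3.03]. Speed limits (rad/s): [2.39, 2.39, 3.01, 3.14, 3.14, 3.14].

## Interface

Orientations are given as a 3x3 rotation matrix whose columns are the frame's x, y, z axes.
In Python, from cell import * gives the robot as it stands.
- The arm moves only by the tool arm_command, never from a script. Its argument "plan" is a list that holds one entry, the list of rows, each a list of 7 numbers: the shift along the tool's x, y, z as a fraction of full scale, then the turn, a rotation vector about the tool's x, y, z as a fraction of full scale, then the opening, from 0 (shut) to 1 (fully open). A call has 1 to 12 rows; each row shifts and turns the commanded pose from where the row before left it, along the tool's axes as they then stand; what a row does not reach is not made up. Full scale, the value 1, is 0.03 m for a shift and pi/2 rad for a turn. A row lasts 1/8 s, in which the tool goes at most 62.5 mm and 10.7 degrees, less where a joint would pass 70% of its speed; a pose out of reach is approached as far as the arm can. A call with a number of a shift or a turn outside -1 to 1 is refused whole. A call with a gripper value outside its range is refused whole. The fingers move at their own pace and stop on an object; the grip force is fixed at half the most. Time passes only in rows, so rows that do not move let the fingers close. It gives the time, the measured TCP pose, the force, the opening and the grip force at its end, in the units of the state.
- get_state(): the state, without advancing time (a new reading comes with each control period).
- get_image(name): name is "side" or "top"; returns a dict with "image" (400x640x3 uint8, blue, green, red), "fx", "fy", "cx", "cy" (pixels), "R" (3x3) and "t" (3): a world point X has camera coordinates R X + t. Camera axes: x right, y down, z forward; pixel columns grow to the right and rows downward; lengths in mm; the calibration is good to about 2 mm. A picture is of the moment at which its call begins. There is no depth.
- close_job(): hands the job in; it is judged then, once.
Trained networks look in a picture, given as the dict that the camera call returned (one of the last four; its "shot" number tells which), for a name from the list of things; names that differ only in an ending like _2 or _b are one class to them, and where a whole thing is asked for, a point or a joint stands for the part that bears it (a point fixed in the world has none). Each returns a list of dicts, best first, with "p" (0 to 1); they miss things now and then, are a little off and sometimes report something else, mostly with a low value. They report only what shows in the picture. A call takes as long as a camera call.
- find_in(query, picture): "at" ([x, y, z] in mm, in world coordinates, good to about 4 mm: the middle of the surface that is visible of it).
The state is a dict: "time_s": time; "joint_pos": joint angles; "qd": joint speeds; "effort": joint torques, N m; "position": TCP position; "eef_rot": TCP orientation; "force": force on the tool from outside, world axes, zero at the start; "ft_torque": the same for the moment, N m; "finger_gap": finger opening in mm; "grasp_force": force on a finger pad.
Only numpy, scipy, OpenCV 4.12 (cv2) and the standard library are available. Lean on these libraries where they do the work, as an engineer would, in place of code of your own. Each camera call takes 0.05 s, during which the arm holds its last target. There are 200 camera calls.

## Working session

There is one attempt and no reset: what is moved stays moved. The work goes in short steps, Python scripts to look and compute and a tool call to move; the robot and the scene stay as the last step left them, time stands still between calls to the robot, and variables do not carry over. Pictures are saved under pics/ and viewed, at most 14 in all, crops included, and the job is handed in when it is done.

Besides the shell and the picture viewer there is one more tool, called after "Request:" as name(argument=value, ...), one argument or row to a line, values as JSON. arm_command: Moves the arm, as the interface text tells. Shift numbers are shares of 0.03 m and turn numbers shares of pi/2 rad, none past 1 either way. Its arguments: {"type":"object","properties":{"plan":{"type":"array"}},"required":["plan"]}

```bash
mkdir -p pics; ls
python3 - <<'E'
from cell import *
import cv2,numpy as np
s=get_state();print(s['time_s'],s['position'],s['eef_rot'],s['finger_gap'])
for n in('top','side'):
    p=get_image(n);cv2.imwrite(f'pics/{n}0.png',p['image'])
    print(n,p['fx'],p['cx'],p['cy'],np.round(p['R'],3).tolist(),np.round(p['t']))
    for q in 'large_bottle small_bottle beaker flask forceps bottle_rack racked_bottle wash_basket steel_tray'.split():
        print(q,[(np.round(d['at']).tolist(),round(d['p'],2)) for d in find_in(q,p)][:3])
E
```

```text
pics
0.0 [250.72301223 626.19174436 225.63978542] [[ 9.28335781e-01 -3.71742472e-01 -4.60535426e-04]
 [-3.71742725e-01 -9.28334466e-01 -1.57012026e-03]
 [ 1.56149478e-04  1.62879951e-03 -9.99998661e-01]] 87.53642714328001
top 436.0039901403128 321.4460417911471 202.14839194271445 [[-0.019, -1.0, -0.004], [-0.978, 0.019, -0.207], [0.207, 0.0, -0.978]] [ 53. 508. 909.]
large_bottle [([409.0, -159.0, 99.0], 0.82)]
small_bottle [([429.0, -4.0, 87.0], 0.89)]
beaker [([410.0, 160.0, 19.0], 0.89)]
flask [([354.0, -292.0, 43.0], 0.78)]
forceps [([367.0, 304.0, 6.0], 0.86)]
bottle_rack [([574.0, -326.0, 6.0], 0.89)]
racked_bottle [([561.0, -210.0, 96.0], 0.91), ([410.0, 161.0, 20.0], 0.55)]
wash_basket [([569.0, 318.0, 4.0], 0.88)]
steel_tray [([610.0, -1.0, 1.0], 0.71)]
side 483.18761254296976 316.41147567411514 201.98740452224163 [[0.993, -0.119, -0.025], [-0.08, -0.482, -0.873], [0.092, 0.868, -0.488]] [-478.   76. 1307.]
large_bottle [([412.0, -195.0, 60.0], 0.74)]
small_bottle [([437.0, -19.0, 54.0], 0.56)]
beaker [([405.0, 138.0, 46.0], 0.74)]
flask [([361.0, -317.0, 45.0], 0.9)]
forceps [([352.0, 310.0, 8.0], 0.48)]
bottle_rack [([573.0, -344.0, 1.0], 0.91)]
racked_bottle [([568.0, -239.0, 65.0], 0.67)]
wash_basket [([570.0, 323.0, 25.0], 0.77)]
steel_tray [([618.0, 22.0, 6.0], 0.9)]
```

View pics/top0.png

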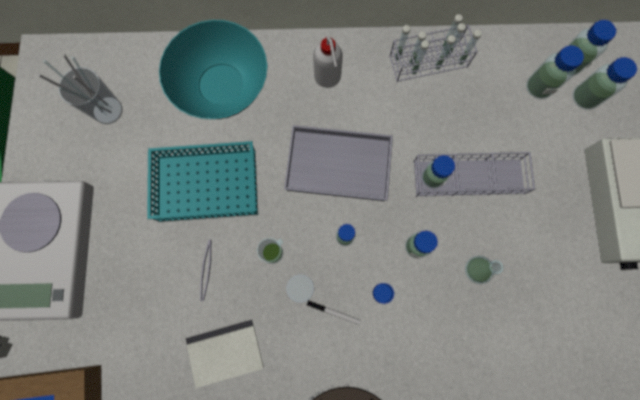

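View pics/side0.png

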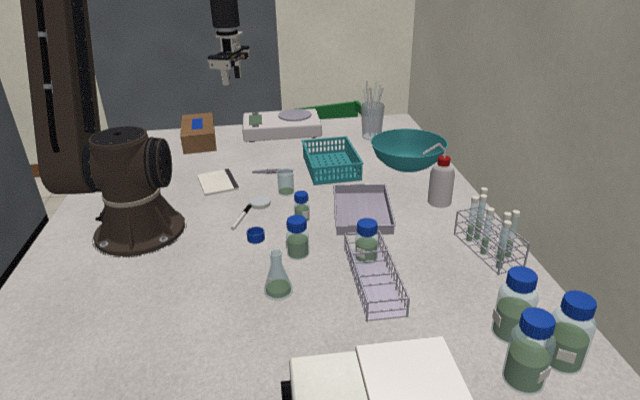

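The top view shows the beaker at (271,250), small bottle at (346,233), large bottle at (425,242), flask at (481,270) and forceps from (210,241) to (203,300). The basket is at (202,181), the tray at (340,163), and the rack at (474,173) with its filled bay at the left (+y). The cap at (383,293), the dish and the scalpel are distractors. Next I'll enlarge the top view for precise pixels.

```bash
cat > h.py <<'E'
from cell import *
import cv2,numpy as np
def w(p,u,v,z):
    R=np.array(p['R']);t=np.array(p['t']);c=-R.T@t
    d=R.T@np.array([(u-p['cx'])/p['fx'],(v-p['cy'])/p['fy'],1]);return (c+d*(z-c[2])/d[2])[:2]
def px(p,X):
    q=np.array(p['R'])@X+p['t'];return p['fx']*q[0]/q[2]+p['cx'],p['fy']*q[1]/q[2]+p['cy']
def st(tx=None,ty=None,tz=None):
    s=get_state();P=s['position'];R=s['eef_rot']
    print('t',round(s['time_s'],2),'P',np.round(P,1),'yaw',round(float(np.degrees(np.arctan2(R[1][0],R[0][0]))),2),'tilt',np.round(np.array(R)[:,2],4)[:2],'gap',round(s['finger_gap'],1),'gf',round(s['grasp_force'],1),'F',np.round(s['force'],1),'j6',round(s['joint_pos'][5],2))
    if tx is not None: print('total tool shift/30:',np.round(np.array(R).T@(np.array([tx,ty,tz])-P)/30,2))
E
python3 - <<'E'
from h import *
p=get_image('top');im=p['image']
c=cv2.resize(im[125:305,180:540],None,fx=2.2,fy=2.2,interpolation=cv2.INTER_CUBIC);cv2.imwrite('pics/c1.png',cv2.convertScaleAbs(c,alpha=1.4))
c=cv2.resize(im[225:305,190:290],None,fx=6,fy=6,interpolation=cv2.INTER_CUBIC);cv2.imwrite('pics/c2.png',cv2.convertScaleAbs(c,alpha=1.4))
h=cv2.cvtColor(im,cv2.COLOR_BGR2HSV);m=cv2.inRange(h,(105,150,60),(130,255,255))
n,l,s,ce=cv2.connectedComponentsWithStats(m)
for i in range(1,n):
    if s[i,4]>40: print(s[i],ce[i].round(1),'z82',w(p,*ce[i],78).round(),'z100',w(p,*ce[i],95).round())
m=cv2.inRange(h,(80,120,50),(98,255,255));n,l,s,ce=cv2.connectedComponentsWithStats(cv2.morphologyEx(m,cv2.MORPH_CLOSE,np.ones((7,7))))
for i in range(1,n):
    if s[i,4]>1000: print(s[i],cv2.minAreaRect(cv2.findContours((l==i).astype('uint8'),0,1)[0][0]))
E
```

```text
[588  20  28  25 482] [601.3  32.2] z82 [ 897. -617.] z100 [ 886. -605.]
[556  46  28  25 502] [569.3  57.8] z82 [ 833. -534.] z100 [ 823. -523.]
[608  58  28  24 503] [621.6  69.6] z82 [ 801. -649.] z100 [ 791. -636.]
[432 156  22  21 363] [442.7 166.2] z82 [ 579. -223.] z100 [ 574. -218.]
[339 225  15  16 196] [346.1 232.6] z82 [437.  -8.] z100 [435.  -7.]
[414 232  23  21 363] [425.2 241.6] z82 [ 415. -173.] z100 [ 413. -169.]
[374 284  19  19 289] [383.  292.9] z82 [311. -80.] z100 [311. -77.]
[ 25 396  28   4  67] [ 41.9 398.1] z82 [121. 600.] z100 [125. 590.]
[ 160   21  106   97 8062] ((212.5, 69.0), (96.0, 105.0), 90.0)
[ 149  143  108   77 7482] ((200.89292907714844, 181.19705200195312), (71.38217163085938, 108.46648406982422), 86.05481719970703)
```

View pics/c1.png

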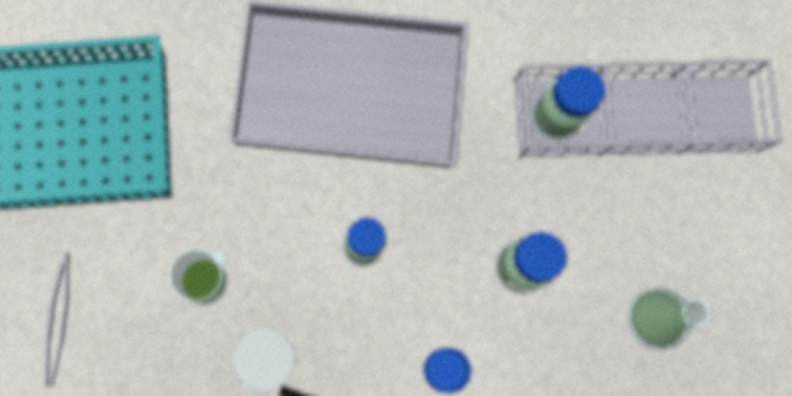

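View pics/c2.png

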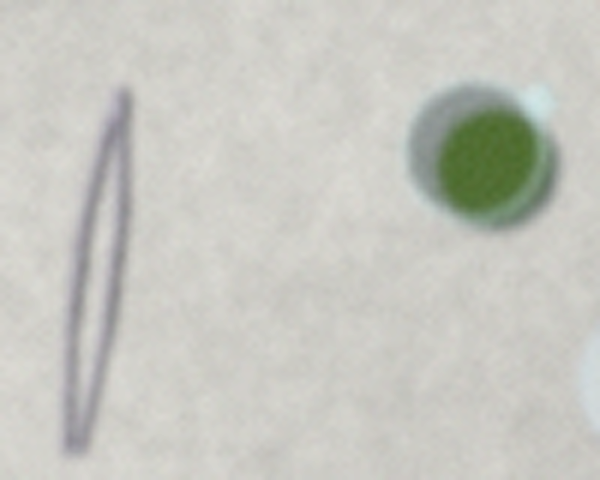

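The crops show the tray rim corners at c1 (250,5), (467,24), (453,165) and (235,143). The rack outline corners are about (519,75), (768,62), (778,143) and (522,155). The beaker spout points right and up (+x, -y), and the forceps lie nearly along x. I'll fit poses and check them with an overlay.

Run:
```python
from h import *
p=get_image('top');im=cv2.resize(p['image'],None,fx=2.2,fy=2.2,interpolation=cv2.INTER_CUBIC)
C=lambda u,v:(180+(u+.5)/2.2-.5,125+(v+.5)/2.2-.5)
D=lambda u,v:(190+(u+.5)/6-.5,225+(v+.5)/6-.5)
f1,f2=w(p,*D(75,450),4),w(p,*D(124,90),4);print('forceps',f1,f2,(f1+f2)/2,np.linalg.norm(f1-f2),np.degrees(np.arctan2(*(f2-f1)[::-1])))
print('beaker base',w(p,*D(488,161),0),'leaf',w(p,*D(490,160),4),'rim',w(p,*D(478,153),70),'spout',w(p,*D(540,100),68))
print('flask base',w(p,*C(659,318),3),'lip',w(p,*C(696,312),105))
for n in('top','side'):
    q=get_image(n)
    for k,z in(('large_bottle',0),('small_bottle',0),('flask',0),('beaker',0)):print(n,k,[np.round(d['at']) for d in find_in(k,q)][:1])
def poly(cs,z,name):
    X=np.array([w(p,*c,z) for c in cs],np.float32);r=cv2.minAreaRect(X);print(name,X.round().tolist(),'mean',X.mean(0).round(1),'yaw of y-edge',[np.degrees(np.arctan2(-(a-b)[0],(a-b)[1])).round(1) for a,b in((X[0],X[1]),(X[3],X[2]))],[np.linalg.norm(X[i]-X[(i+1)%4]).round() for i in range(4)])
poly([C(250,5),C(467,24),C(453,165),C(235,143)],30,'tray')
poly([C(519,75),C(768,62),C(778,143),C(522,155)],52,'rack52')
poly([(148.5,150),(255.5,143),(258,214),(150,219.5)],62,'basket')
```

```text
forceps [304.02148394 312.3418277 ] [437.46865521 298.74389766] [370.74506958 305.54286268] 134.1381795815053 -5.818213795954825
beaker base [408.22525301 160.54379883] leaf [408.19460495 159.31635017] rim [404.22467562 155.81523214] spout [422.82198224 134.13233154]
flask base [ 358.85541433 -308.40324645] lip [ 358.66023726 -306.64455316]
top large_bottle [array([ 410., -159.,   97.])]
top small_bottle [array([432.,  -4.,  82.])]
top flask [array([ 352., -292.,   47.])]
top beaker [array([409., 155.,  19.])]
side large_bottle [array([ 411., -195.,   57.])]
side small_bottle [array([439., -21.,  58.])]
side flask [array([ 355., -318.,   46.])]
side beaker [array([405., 142.,  46.])]
tray [[696.0, 106.0], [670.0, -124.0], [517.0, -102.0], [545.0, 122.0]] mean [6.068e+02 4.000e-01] yaw of y-edge [np.float32(-6.5), np.float32(-7.0)] [np.float32(232.0), np.float32(154.0), np.float32(226.0), np.float32(152.0)]
rack52 [[605.0, -171.0], [614.0, -427.0], [529.0, -427.0], [521.0, -169.0]] mean [ 567.3 -298.4] yaw of y-edge [np.float32(2.0), np.float32(1.6)] [np.float32(256.0), np.float32(86.0), np.float32(259.0), np.float32(84.0)]
basket [[635.0, 429.0], [647.0, 189.0], [484.0, 182.0], [476.0, 416.0]] mean [560.4 304.1] yaw of y-edge [np.float32(2.8), np.float32(1.8)] [np.float32(241.0), np.float32(163.0), np.float32(235.0), np.float32(159.0)]
```

Run:
```python
from h import *
p=get_image('top');S=4
im=cv2.resize(p['image'],None,fx=S,fy=S,interpolation=cv2.INTER_CUBIC)
def line(a,b,c):
    f=lambda X:tuple(int(round((t+.5)*S-.5)) for t in px(p,np.array(X)))
    cv2.line(im,f(a),f(b),c,1)
def box(x,y,yaw,dx,dy,h):
    r=np.radians(yaw);M=np.array([[np.cos(r),-np.sin(r)],[np.sin(r),np.cos(r)]])
    q=[M@[sx*dx/2,sy*dy/2]+[x,y] for sx,sy in((1,1),(1,-1),(-1,-1),(-1,1))]
    for i in range(4):
        line([*q[i],0],[*q[(i+1)%4],0],(0,0,255));line([*q[i],h],[*q[(i+1)%4],h],(0,255,255))
def circ(x,y,z,d,c):
    a=np.linspace(0,6.283,40)
    for i in range(39): line([x+d/2*np.cos(a[i]),y+d/2*np.sin(a[i]),z],[x+d/2*np.cos(a[i+1]),y+d/2*np.sin(a[i+1]),z],c)
box(565,310,2,156,230,62);box(607,0,-6.8,150,230,30);box(567,-298,1.8,88,256,52)
for x,y,h,dc,d in((413,-170,100,46,56),(435,-7,82,36,44),(406,158,70,53,50),(359,-307,105,26,64)):
    circ(x,y,h,dc,(0,255,255));circ(x,y,0,d,(0,0,255))
a=im[135*S:225*S,140*S:340*S];b=im[135*S:225*S,340*S:540*S];c=im[220*S:295*S,240*S:440*S];d=im[220*S:295*S,440*S:510*S]
cv2.imwrite('pics/o1.png',np.vstack([cv2.resize(a,(640,288)),cv2.resize(b,(640,288))]))
cv2.imwrite('pics/o2.png',np.hstack([im[220*S:295*S,250*S:360*S],im[220*S:295*S,405*S:500*S]])[:, :800])
```

```text
(no output)
```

View pics/o1.png

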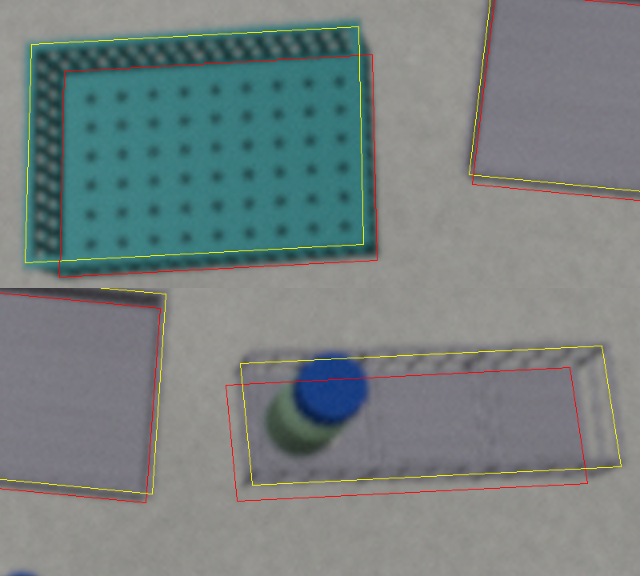

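View pics/o2.png

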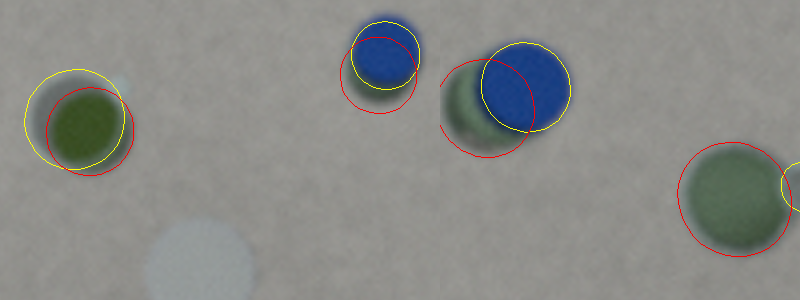

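The basket, tray, bottles and flask overlays fit, with the small bottle about 2 mm further in +x. The rack fit is unclear along x and at its left end, so I'll look at it closer.

Run:
```python
from h import *
ims=[get_image('top') for _ in range(3)]
im=np.mean([q['image'] for q in ims],0).astype('uint8');p=ims[0]
S=6;c=cv2.resize(im[145:205,408:540],None,fx=S,fy=S,interpolation=cv2.INTER_CUBIC)
c=cv2.convertScaleAbs(c,alpha=2,beta=-60)
q=get_image('side')
d=cv2.convertScaleAbs(cv2.resize(q['image'][212:322,335:415],None,fx=2.1,fy=2.1,interpolation=cv2.INTER_CUBIC),alpha=1.3)
o=np.zeros((360+231,792,3),'uint8');o[:360]=c;o[360:,:168]=d
def box(img,pp,off,S,oy,x,y,yaw):
    r=np.radians(yaw);M=np.array([[np.cos(r),-np.sin(r)],[np.sin(r),np.cos(r)]])
    for h,col in((0,(0,0,255)),(52,(0,255,255))):
        g=[px(pp,np.array([*(M@[sx*44,sy*128]+[x,y]),h])) for sx,sy in((1,1),(1,-1),(-1,-1),(-1,1))]
        cv2.polylines(img,[np.array([[(u-off[0]+.5)*S-.5,(v-off[1]+.5)*S-.5+oy] for u,v in g],np.int32)],True,col,1)
d2=d.copy();box(d2,q,(335,212),2.1,0,567,-298,1.8);o[360:,180:348]=d2
d3=d.copy();box(d3,q,(335,212),2.1,0,573,-301,2.3);o[360:,360:528]=d3
cv2.imwrite('pics/r1.png',o)
```

```text
(no output)
```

View pics/r1.png

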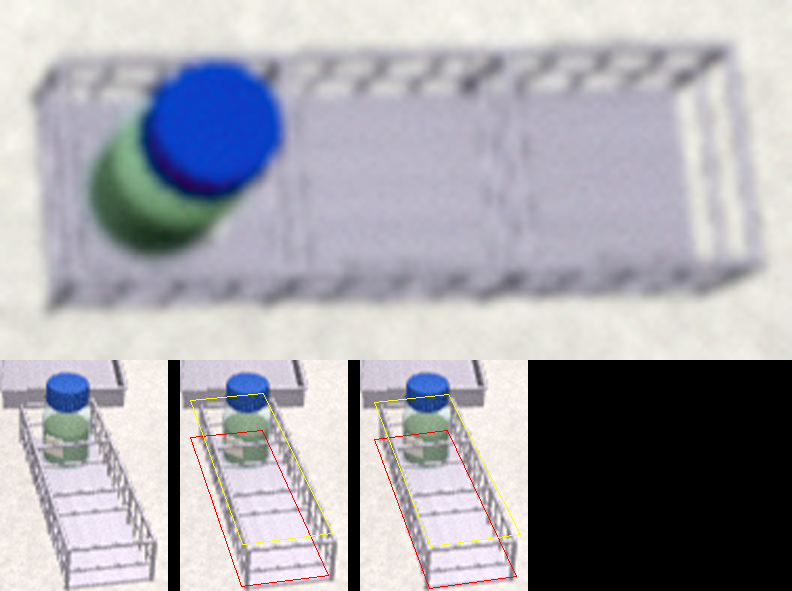

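The close-up shows the rack's top corners (z=52) at (58,58), (735,48) and (763,262), and its floor corners (z~2) at (38,95), (50,305), (703,292) and (675,88). I'll fit on those.

Run:
```python
from h import *
from scipy.optimize import least_squares
p=get_image('top');D=lambda u,v:np.array([408+(u+.5)/6-.5,145+(v+.5)/6-.5])
o=[((58,58),1,1,52),((735,48),1,-1,52),((763,262),-1,-1,52),((38,95),1,1,2),((50,305),-1,1,2),((703,292),-1,-1,2),((675,88),1,-1,2)]
def f(a):
    r=a[2];M=np.array([[np.cos(r),-np.sin(r)],[np.sin(r),np.cos(r)]])
    return np.concatenate([px(p,np.array([*(M@[sx*44,sy*128]+a[:2]),z]))-D(*uv) for uv,sx,sy,z in o])
s=least_squares(f,[570,-300,.03]);print(s.x[:2],np.degrees(s.x[2]),s.fun.reshape(-1,2).round(1).tolist())
r=s.x[2]
for b in(-84,0,84):print(b,s.x[:2]+b*np.array([-np.sin(r),np.cos(r)]))
```

```text
[ 573.575703   -303.33603285] 0.006535609882820022 [[0.0, -0.7], [0.4, -1.2], [0.5, 1.0], [-1.1, -0.2], [-0.7, 1.0], [0.3, 1.0], [0.6, -1.1]]
-84 [ 573.58528471 -387.33603231]
0 [ 573.575703   -303.33603285]
84 [ 573.5661213 -219.3360334]
```

```bash
cat >> h.py <<'E'
def plan(x,y,z,yaw):
    st();s=get_state();P=s['position'];R=np.array(s['eef_rot'])
    a=np.radians(yaw);T=np.array([[np.cos(a),np.sin(a),0],[np.sin(a),-np.cos(a),0],[0,0,-1.]])
    from scipy.spatial.transform import Rotation as Q
    print('rot/90',np.round(Q.from_matrix(R.T@T).as_rotvec()/(np.pi/2),3),'shift/30 after rot',np.round(T.T@(np.array([x,y,z])-P)/30,2))
E
python3 -c "
from h import *
plan(371,305.5,60,-5.8)"
```

```text
t 1.9 P [250.9 626.6 226.6] yaw -21.82 tilt [ 0. -0.] gap 87.5 gf 0.0 F [-0.3  0.   0.4] j6 -0.29
rot/90 [ 0.    -0.    -0.178] shift/30 after rot [ 5.07 10.24  5.55]
```

Request:
arm_command(
  plan=[
    [[0,0,0,0,0,-0.089,1],[0,0,0,0,0,-0.089,1],[0.5,1,0.55,0,0,0,1],[0.5,1,0.55,0,0,0,1],[0.5,1,0.55,0,0,0,1],[0.5,1,0.55,0,0,0,1],[0.5,1,0.55,0,0,0,1],[0.5,1,0.55,0,0,0,1],[0.5,1,0.55,0,0,0,1],[0.5,1,0.55,0,0,0,1],[0.5,1,0.55,0,0,0,1],[0.5,1,0.55,0,0,0,1]],
  ],
)

```text
time_s: 3.4
position: [370.2, 312.2, 61.4]
eef_rot: [[0.995, -0.101, 0.0], [-0.101, -0.995, 0.001], [0.0, -0.001, -1.0]]
force: [1.0, -0.4, 1.2]
finger_gap: 87.4
grasp_force: 0.0
```

Request:
arm_command(
  plan=[
    [[0,0.2,0,0,0,0,0.6],[0,0,0,0,0,0,0.6],[0,0,0,0,0,0,0.6]],
  ],
)

```text
time_s: 3.78
position: [369.4, 308.3, 62.2]
eef_rot: [[0.995, -0.1, 0.001], [-0.1, -0.995, 0.001], [0.001, -0.001, -1.0]]
force: [-0.1, 0.2, -0.1]
finger_gap: 63.4
grasp_force: 0.0
```

```bash
python3 -c "
from h import *
plan(371,305.5,4,-5.8)
for n in ('top','side'):
  p=get_image(n);print([(np.round(d['at']),round(d['p'],2)) for d in find_in('forceps',p)][:2])"
```

```text
t 3.77 P [369.4 308.3  62.2] yaw -5.75 tilt [0.0009 0.0013] gap 63.4 gf 0.0 F [-0.1  0.2 -0.1] j6 0.36
rot/90 [-0.001 -0.     0.001] shift/30 after rot [0.06 0.09 1.94]
[(array([326., 304.,   8.]), 0.42)]
[(array([350., 309.,   6.]), 0.64)]
```

Request:
arm_command(
  plan=[
    [[0.05,0.05,0.5,0,0,0,0.5],[0,0,0.5,0,0,0,0.5],[0,0,0.5,0,0,0,0.5],[0,0,0.3,0,0,0,0.5],[0,0,0.12,0,0,0,0.5],[0,0,0,0,0,0,0.5],[0,0,0,0,0,0,0.5]],
  ],
)

```text
time_s: 4.85
position: [370.7, 305.7, 4.4]
eef_rot: [[0.995, -0.101, 0.0], [-0.101, -0.995, 0.001], [0.0, -0.001, -1.0]]
force: [-0.1, 0.6, -0.1]
finger_gap: 43.7
grasp_force: 0.0
```

Request:
arm_command(
  plan=[
    [[0,0,0,0,0,0,0],[0,0,0,0,0,0,0],[0,0,0,0,0,0,0],[0,0,0,0,0,0,0],[0,0,0,0,0,0,0],[0,0,0,0,0,0,0],[0,0,0,0,0,0,0],[0,0,0,0,0,0,0]],
  ],
)

```text
time_s: 5.85
position: [370.6, 305.4, 4.0]
eef_rot: [[0.995, -0.101, 0.0], [-0.101, -0.995, 0.0], [0.0, -0.0, -1.0]]
force: [-0.8, -1.7, 3.4]
finger_gap: 15.4
grasp_force: 30.0
```

Request:
arm_command(
  plan=[
    [[0,0,-0.5,0,0,0,0],[0,0,-1,0,0,0,0],[0,0,-1,0,0,0,0],[0,0,-1,0,0,0,0],[0,0,-0.5,0,0,0.1,0],[0,0,0,0,0,0.114,0],[0,0,0,0,0,0.114,0],[0,0,0,0,0,0.114,0],[0,0,0,0,0,0.114,0],[0,0,0,0,0,0.114,0],[0,0,0,0,0,0.114,0],[0,0,0,0,0,0.114,0]],
  ],
)

```text
time_s: 7.35
position: [370.4, 305.2, 123.6]
eef_rot: [[0.053, -0.999, -0.0], [-0.999, -0.053, -0.0], [0.0, 0.0, -1.0]]
force: [0.2, -1.5, -0.4]
finger_gap: 15.7
grasp_force: 30.0
```

Request:
arm_command(
  plan=[
    [[0,0,0,0,0,0.114,0],[0,0,0,0,0,0,0]],
  ],
)

```text
time_s: 7.6
position: [370.4, 305.2, 123.7]
eef_rot: [[-0.119, -0.993, -0.0], [-0.993, 0.119, -0.0], [0.0, 0.0, -1.0]]
force: [0.7, 0.9, 0.9]
finger_gap: 15.6
grasp_force: 30.0
```

```bash
python3 -c "
from h import *
plan(607,0,60,-96.8)"
```

```text
t 7.6 P [370.4 305.2 123.7] yaw -96.82 tilt [-0.0003 -0.0003] gap 15.6 gf 30.0 F [0.7 0.9 0.9] j6 -1.22
rot/90 [ 0. -0. -0.] shift/30 after rot [ 9.17 -9.04  2.12]
```

Request:
arm_command(
  plan=[
    [[0.6,-0.6,0,0,0,0,0],[0.85,-0.85,0,0,0,0,0],[0.85,-0.85,0,0,0,0,0],[0.85,-0.85,0,0,0,0,0],[0.85,-0.85,0,0,0,0,0],[0.85,-0.85,0,0,0,0,0],[0.85,-0.85,0,0,0,0,0],[0.85,-0.85,0,0,0,0,0],[0.85,-0.85,0,0,0,0,0],[0.85,-0.85,0,0,0,0,0],[0.85,-0.75,0,0,0,0,0],[0,0,0,0,0,0,0]],
  ],
)

```text
time_s: 9.1
position: [606.5, 0.3, 123.2]
eef_rot: [[-0.118, -0.993, -0.001], [-0.993, 0.118, -0.0], [0.001, 0.001, -1.0]]
force: [-0.2, 0.2, -0.6]
finger_gap: 15.3
grasp_force: 30.0
```

Request:
arm_command(
  plan=[
    [[0,0,0.8,0,0,0,0],[0,0,0.8,0,0,0,0],[0,0,0.8,0,0,0,0],[0,0,0.7,0,0,0,0],[0,0,0.4,0,0,0,0],[0,0,0.2,0,0,0,0],[0,0,0.1,0,0,0,0],[0,0,0.07,0,0,0,0],[0,0,0,0,0,0,0],[0,0,0,0,0,0,0]],
  ],
)

```text
time_s: 10.35
position: [606.1, 2.0, 8.2]
eef_rot: [[-0.12, -0.993, 0.001], [-0.993, 0.12, 0.0], [-0.0, -0.001, -1.0]]
force: [-0.1, 0.6, -0.1]
finger_gap: 15.3
grasp_force: 30.0
```

```bash
python3 -c "
from h import *
plan(607,0,6,-96.8)"
```

```text
t 10.35 P [606.1   2.    8.2] yaw -96.88 tilt [0.0006 0.0002] gap 15.3 gf 30.0 F [-0.1  0.6 -0.1] j6 -0.45
rot/90 [-0.     0.    -0.001] shift/30 after rot [ 0.06 -0.04  0.07]
```

Request:
arm_command(
  plan=[
    [[0,0,0.06,0,0,0,0],[0,0,0,0,0,0,0],[0,0,0,0,0,0,0.5],[0,0,0,0,0,0,0.5],[0,0,0,0,0,0,0.5],[0,0,0,0,0,0,0.5],[0,0,-0.4,0,0,0,0.5],[0,0,-1,0,0,0,0.8],[0,0,-1,0,0,0,1],[0,0,-1,0,0,0,1],[0,0,-1,0,0,-0.11,1],[0,0,0,0,0,-0.11,1]],
  ],
)

```text
time_s: 11.85
position: [607.7, 2.3, 142.1]
eef_rot: [[0.23, -0.973, 0.006], [-0.973, -0.23, 0.001], [0.0, -0.006, -1.0]]
force: [0.1, -0.3, -1.1]
finger_gap: 85.7
grasp_force: 0.0
```

Request:
arm_command(
  plan=[
    [[0,0,0,0,0,-0.11,1],[0,0,0,0,0,-0.11,1],[0,0,0,0,0,-0.11,1],[0,0,0,0,0,0,1]],
  ],
)

```text
time_s: 12.35
position: [606.0, 2.0, 138.9]
eef_rot: [[0.676, -0.737, 0.001], [-0.737, -0.676, 0.0], [0.0, -0.001, -1.0]]
force: [0.5, -0.4, -0.3]
finger_gap: 87.9
grasp_force: 0.0
```

```bash
python3 -c "
from h import *
plan(407,157,110,-47.5)
for n in ('top','side'):
  p=get_image(n);print([(np.round(d['at']),round(d['p'],2)) for d in find_in('forceps',p)][:2])"
```

```text
t 12.35 P [606.    2.  138.9] yaw -47.44 tilt [0.0008 0.0002] gap 87.9 gf 0.0 F [ 0.5 -0.4 -0.3] j6 0.42
rot/90 [-0.    -0.     0.001] shift/30 after rot [-8.29  1.4   0.96]
[(array([607.,  24.,   9.]), 0.76), (array([592.,  28.,  -0.]), 0.21)]
[(array([609.,  -1.,  13.]), 0.63), (array([ 574., -347.,    3.]), 0.18)]
```

Request:
arm_command(
  plan=[
    [[-0.5,0.1,0.1,0,0,0,1],[-0.9,0.15,0.1,0,0,0,1],[-0.9,0.15,0.1,0,0,0,1],[-0.9,0.15,0.1,0,0,0,1],[-0.9,0.15,0.1,0,0,0,1],[-0.9,0.15,0.1,0,0,0,1],[-0.9,0.15,0.1,0,0,0,1],[-0.9,0.15,0.1,0,0,0,1],[-0.9,0.15,0.1,0,0,0,1],[-0.59,0.1,0.06,0,0,0,1],[0,0,0,0,0,0,1],[0,0,0,0,0,0,1]],
  ],
)

```text
time_s: 14.05
position: [406.6, 156.6, 109.4]
eef_rot: [[0.677, -0.736, 0.0], [-0.736, -0.677, 0.0], [0.0, -0.0, -1.0]]
force: [-0.3, 0.3, -0.4]
finger_gap: 87.7
grasp_force: 0.0
```

```bash
python3 -c "
from h import *
plan(407,157,36,-47.5)"
```

```text
t 14.05 P [406.6 156.6 109.4] yaw -47.37 tilt [0.0003 0.0002] gap 87.7 gf 0.0 F [-0.3  0.3 -0.4] j6 -0.08
rot/90 [-0.    -0.     0.001] shift/30 after rot [-0.   -0.02  2.45]
```

Request:
arm_command(
  plan=[
    [[0,0,0.5,0,0,0,1],[0,0,0.6,0,0,0,1],[0,0,0.6,0,0,0,1],[0,0,0.5,0,0,0,1],[0,0,0.25,0,0,0,1],[0,0,0,0,0,0,0.9],[0,0,0,0,0,0,0.8],[0,0,0,0,0,0,0.72],[0,0,0,0,0,0,0.66],[0,0,0,0,0,0,0.62],[0,0,0,0,0,0,0.58],[0,0,0,0,0,0,0.54]],
  ],
)

```text
time_s: 15.55
position: [406.4, 156.4, 35.7]
eef_rot: [[0.677, -0.736, -0.0], [-0.736, -0.677, -0.0], [0.0, 0.0, -1.0]]
force: [-1.1, -1.3, 0.6]
finger_gap: 50.1
grasp_force: 30.0
```

Request:
arm_command(
  plan=[
    [[0,0,0,0,0,0,0.5],[0,0,0,0,0,0,0.3],[0,0,0,0,0,0,0.3],[0,0,0,0,0,0,0.3]],
  ],
)

```text
time_s: 16.05
position: [406.5, 156.4, 35.7]
eef_rot: [[0.677, -0.736, -0.0], [-0.736, -0.677, -0.0], [0.0, 0.0, -1.0]]
force: [-1.4, -1.1, 2.3]
finger_gap: 50.0
grasp_force: 30.0
```

```bash
python3 -c "
from h import *
plan(565,360,150,-47.5)
r=np.radians(2);print([565-r*d for d in(52,-52)],[310+d for d in (52,-52)])
p=get_image('side');c=cv2.resize(p['image'][130:230,230:350],None,fx=4,fy=4);cv2.imwrite('pics/b1.png',c)"
```

```text
t 16.05 P [406.5 156.4  35.7] yaw -47.38 tilt [-0.0003 -0.0002] gap 50.0 gf 30.0 F [-1.4 -1.1  2.3] j6 -0.08
rot/90 [ 0.    -0.     0.001] shift/30 after rot [-1.43 -8.48 -3.81]
[np.float64(563.1848575779259), np.float64(566.8151424220741)] [362, 258]
```

View pics/b1.png

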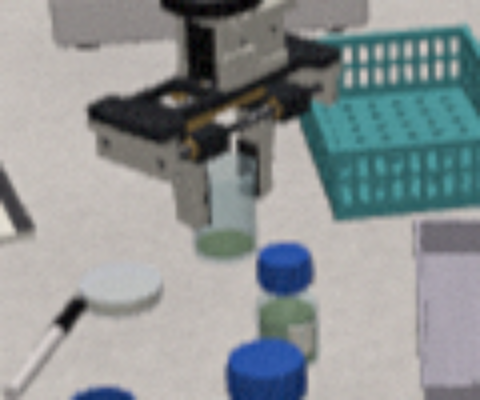

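The beaker stands upright between the pads, clear of the other things. Next: lift it and carry it to the basket's left half.

Request:
arm_command(
  plan=[
    [[0,0,-0.3,0,0,0,0.3],[0,0,-0.8,0,0,0,0.3],[0,0,-1,0,0,0,0.3],[0,0,-1,0,0,0,0.3],[0,-0.4,-0.3,0,0,0,0.3],[-0.1,-0.8,0,0,0,0,0.3],[-0.2,-1,0,0,0,0,0.3],[-0.2,-1,0,0,0,0,0.3],[-0.2,-1,0,0,0,0,0.3],[-0.2,-1,0,0,0,0,0.3],[-0.2,-1,0,0,0,0,0.3],[-0.2,-0.9,0,0,0,0,0.3]],
  ],
)

```text
time_s: 17.6
position: [537.8, 330.7, 136.7]
eef_rot: [[0.677, -0.736, -0.001], [-0.736, -0.677, -0.001], [0.0, 0.001, -1.0]]
force: [-0.0, 0.4, -0.6]
finger_gap: 50.6
grasp_force: 30.0
```

Request:
arm_command(
  plan=[
    [[-0.2,-0.8,0,0,0,0,0.3],[0,-0.5,0,0,0,0,0.3],[0,0,0,0,0,0,0.3],[0,0,0,0,0,0,0.3]],
  ],
)

```text
time_s: 18.1
position: [561.2, 359.8, 137.4]
eef_rot: [[0.677, -0.736, -0.001], [-0.736, -0.677, -0.0], [-0.0, 0.001, -1.0]]
force: [0.3, 0.5, -0.6]
finger_gap: 50.3
grasp_force: 30.0
```

```bash
python3 -c "
from h import *
plan(563,358,40,-47.5)"
```

```text
t 18.1 P [561.2 359.8 137.4] yaw -47.4 tilt [-0.0007 -0.0005] gap 50.3 gf 30.0 F [ 0.3  0.5 -0.6] j6 -0.12
rot/90 [0.001 0.    0.001] shift/30 after rot [ 0.08 -0.    3.25]
```

Request:
arm_command(
  plan=[
    [[0.08,0,0.5,0,0,0,0.3],[0,0,0.7,0,0,0,0.3],[0,0,0.7,0,0,0,0.3],[0,0,0.6,0,0,0,0.3],[0,0,0.4,0,0,0,0.3],[0,0,0.2,0,0,0,0.3],[0,0,0.1,0,0,0,0.3],[0,0,0,0,0,0,0.3],[0,0,0,0,0,0,0.3]],
  ],
)

```text
time_s: 19.23
position: [563.5, 358.9, 42.4]
eef_rot: [[0.677, -0.736, 0.001], [-0.736, -0.677, 0.001], [-0.0, -0.001, -1.0]]
force: [0.4, 0.6, -0.1]
finger_gap: 50.1
grasp_force: 30.0
```

Request:
arm_command(
  plan=[
    [[0,0,0.03,0,0,0,0.3],[0,0,0.02,0,0,0,0.3],[0,0,0,0,0,0,0.3]],
  ],
)

```text
time_s: 19.6
position: [563.2, 358.6, 40.3]
eef_rot: [[0.677, -0.736, -0.0], [-0.736, -0.677, 0.0], [-0.0, 0.0, -1.0]]
force: [-0.7, -0.5, -1.4]
finger_gap: 50.5
grasp_force: 30.0
```

Request:
arm_command(
  plan=[
    [[0,0,0,0,0,0,0.6],[0,0,0,0,0,0,0.64],[0,0,0,0,0,0,0.7],[0,0,0,0,0,0,0.78],[0,0,0,0,0,0,0.78],[0,0,-0.3,0,0,0,0.78],[0,0,-0.6,0,0,0,0.78],[0,0,-1,0,0,0,0.78],[0,0,-1,0,0,0,0.78],[0,0,-1,0,0,0,0.78],[0,0,-1,0,0,0,0.78],[0,0,0,0,0,0,0.78]],
  ],
)

```text
time_s: 21.1
position: [564.6, 359.7, 192.2]
eef_rot: [[0.677, -0.736, 0.005], [-0.736, -0.677, 0.005], [0.0, -0.007, -1.0]]
force: [-1.0, 0.0, -0.2]
finger_gap: 67.9
grasp_force: 0.0
```

```bash
python3 -c "
from h import *
plan(359,-307.5,170,-47.5)
for n in ('top','side'):
  p=get_image(n);print([(np.round(d['at']),round(d['p'],2)) for d in find_in('beaker',p)][:2],[(np.round(d['at']),round(d['p'],2)) for d in find_in('flask',p)][:2])
  cv2.imwrite('pics/after_'+n+'.png',p['image'])"
```

```text
t 21.1 P [564.6 359.7 192.2] yaw -47.35 tilt [0.0052 0.0046] gap 67.9 gf 0.0 F [-1.   0.  -0.2] j6 -0.11
rot/90 [-0.004 -0.     0.002] shift/30 after rot [11.77 20.08  0.74]
[(array([554., 346.,  30.]), 0.87)] [(array([ 352., -294.,   44.]), 0.71)]
[(array([562., 340.,  47.]), 0.74)] []
```

Request:
arm_command(
  plan=[
    [[0.3,0.5,0,0,0,0,0.78],[0.5,0.9,0,0,0,0,0.78],[0.6,1,0,0,0,0,0.78],[0.6,1,0,0,0,0,0.78],[0.6,1,0,0,0,0,0.78],[0.6,1,0,0,0,0,0.78],[0.6,1,0,0,0,0,0.78],[0.6,1,0,0,0,0,0.78],[0.6,1,0,0,0,0,0.78],[0.6,1,0,0,0,0,0.78],[0.6,1,0,0,0,0,0.78],[0.6,1,0,0,0,0,0.78]],
  ],
)

```text
time_s: 22.9
position: [448.4, -24.8, 187.1]
eef_rot: [[0.677, -0.736, -0.0], [-0.736, -0.677, -0.0], [-0.0, 0.0, -1.0]]
force: [0.7, 0.2, 0.7]
finger_gap: 68.4
grasp_force: 0.0
```

Request:
arm_command(
  plan=[
    [[0.6,1,0,0,0,0,0.78],[0.6,1,0,0,0,0,0.78],[0.6,1,0,0,0,0,0.78],[0.6,1,0,0,0,0,0.78],[0.6,1,0,0,0,0,0.78],[0.6,1,0,0,0,0,0.78],[0.5,1,0,0,0,0,0.78],[0.4,0.8,0,0,0,0,0.78],[0.2,0.6,0,0,0,0,0.78],[0,0,0,0,0,0,0.78],[0,0,0,0,0,0,0.78]],
  ],
)

```text
time_s: 24.28
position: [359.3, -297.3, 187.1]
eef_rot: [[0.677, -0.736, -0.0], [-0.736, -0.677, 0.0], [-0.0, 0.0, -1.0]]
force: [-0.0, 0.1, 0.4]
finger_gap: 68.3
grasp_force: 0.0
```

```bash
python3 -c "
from h import *
plan(359,-307.5,73,-47.5)
p=get_image('top')
print([(np.round(d['at']),round(d['p'],2)) for d in find_in('beaker',p)][:2],[(np.round(d['at']),round(d['p'],2)) for d in find_in('forceps',p)][:2])
a=cv2.resize(p['image'][125:235,140:400],None,fx=3,fy=3,interpolation=cv2.INTER_CUBIC);cv2.imwrite('pics/b2.png',a)"
```

```text
t 24.27 P [ 359.3 -297.3  187.1] yaw -47.41 tilt [-0.0001  0.0001] gap 68.3 gf 0.0 F [-0.   0.1  0.4] j6 1.01
rot/90 [0.    0.    0.001] shift/30 after rot [0.24 0.24 3.8 ]
[(array([566., 362.,  44.]), 0.77)] [(array([602.,   1.,  11.]), 0.78)]
```

View pics/b2.png

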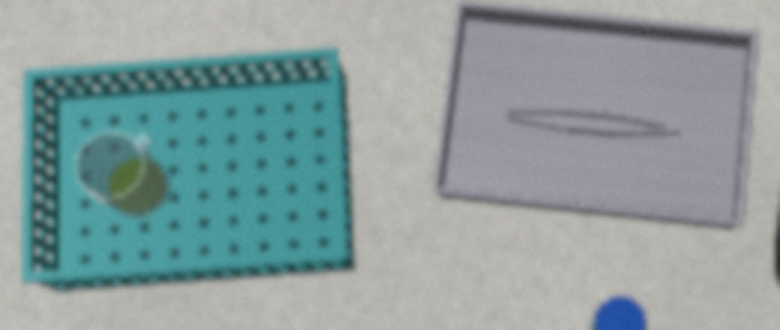

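The beaker stands in the basket's left half at (125,170), and the forceps lie in the tray at (590,123). Flask next.

Request:
arm_command(
  plan=[
    [[0.24,0.24,0.4,0,0,0,0.78],[0,0,0.8,0,0,0,0.78],[0,0,0.8,0,0,0,0.78],[0,0,0.8,0,0,0,0.78],[0,0,0.6,0,0,0,0.78],[0,0,0.27,0,0,0,0.78],[0,0,0,0,0,0,0.7],[0,0,0,0,0,0,0.6],[0,0,0,0,0,0,0.5]],
  ],
)

```text
time_s: 25.55
position: [359.8, -307.9, 77.8]
eef_rot: [[0.677, -0.736, 0.001], [-0.736, -0.677, -0.0], [0.001, -0.001, -1.0]]
force: [0.2, 0.4, 0.6]
finger_gap: 48.2
grasp_force: 0.0
```

Request:
arm_command(
  plan=[
    [[0,0,0,0,0,0,0.44],[0,0,0,0,0,0,0.4],[0,0,0,0,0,0,0.36],[0,0,0,0,0,0,0.33],[0,0,0,0,0,0,0.3],[0,0,0,0,0,0,0.27],[0,0,0,0,0,0,0.2],[0,0,0,0,0,0,0.1],[0,0,0,0,0,0,0.1]],
  ],
)

```text
time_s: 26.68
position: [359.2, -307.7, 77.1]
eef_rot: [[0.677, -0.736, -0.0], [-0.736, -0.677, 0.0], [-0.0, 0.0, -1.0]]
force: [0.7, 0.0, -0.5]
finger_gap: 24.3
grasp_force: 30.0
```

```bash
python3 -c "
from h import *
plan(566,262,187,-47.5)
p=get_image('side');c=cv2.resize(p['image'][190:310,220:340],None,fx=4,fy=4);cv2.imwrite('pics/f1.png',c)"
```

```text
t 26.68 P [ 359.2 -307.7   77.1] yaw -47.38 tilt [-0.0001  0.    ] gap 24.3 gf 30.0 F [ 0.7  0.  -0.5] j6 1.03
rot/90 [0.    0.    0.001] shift/30 after rot [ -9.34 -17.91  -3.66]
```

View pics/f1.png

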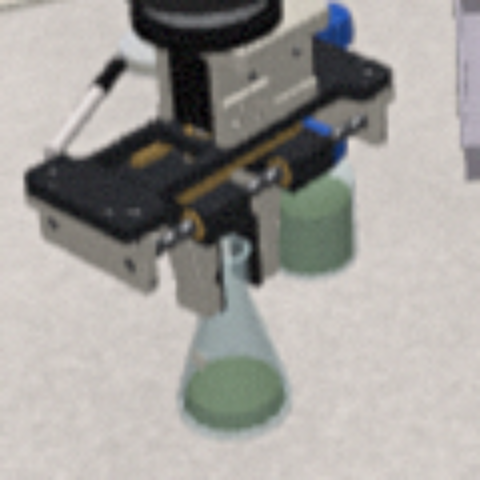

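The flask neck is held and the flask is upright. Next: lift it over the bottles and carry it to the basket.

Request:
arm_command(
  plan=[
    [[0,0,-0.3,0,0,0,0.1],[0,0,-0.8,0,0,0,0.1],[0,0,-1,0,0,0,0.1],[0,0,-1,0,0,0,0.1],[0,0,-0.8,0,0,0,0.1],[0,-0.3,-0.3,0,0,0,0.1],[-0.3,-0.7,0,0,0,0,0.1],[-0.5,-1,0,0,0,0,0.1],[-0.5,-1,0,0,0,0,0.1],[-0.5,-1,0,0,0,0,0.1],[-0.5,-1,0,0,0,0,0.1],[-0.5,-1,0,0,0,0,0.1]],
  ],
)

```text
time_s: 28.22
position: [434.9, -122.5, 202.7]
eef_rot: [[0.677, -0.736, -0.001], [-0.736, -0.677, 0.0], [-0.001, 0.001, -1.0]]
force: [-0.1, 0.2, 0.5]
finger_gap: 24.6
grasp_force: 30.0
```

Request:
arm_command(
  plan=[
    [[-0.5,-1,0,0,0,0,0.1],[-0.5,-1,0,0,0,0,0.1],[-0.5,-1,0,0,0,0,0.1],[-0.5,-1,0,0,0,0,0.1],[-0.5,-1,0,0,0,0,0.1],[-0.5,-1,0,0,0,0,0.1],[-0.5,-1,0,0,0,0,0.1],[-0.5,-1,0,0,0,0,0.1],[-0.5,-1,0,0,0,0,0.1],[-0.5,-1,0,0,0,0,0.1],[-0.5,-0.8,0,0,0,0,0.1],[-0.5,-0.6,0,0,0,0,0.1]],
  ],
)

```text
time_s: 29.72
position: [564.6, 241.5, 202.6]
eef_rot: [[0.677, -0.736, -0.001], [-0.736, -0.677, -0.001], [-0.0, 0.001, -1.0]]
force: [0.6, -0.8, -1.1]
finger_gap: 23.7
grasp_force: 30.0
```

Request:
arm_command(
  plan=[
    [[-0.3,-0.3,0,0,0,0,0.1],[0,0,0,0,0,0,0.1],[0,0,0,0,0,0,0.1]],
  ],
)

```text
time_s: 30.1
position: [564.9, 252.1, 203.3]
eef_rot: [[0.677, -0.736, -0.0], [-0.736, -0.677, -0.0], [-0.0, 0.0, -1.0]]
force: [0.3, -0.4, -1.1]
finger_gap: 24.0
grasp_force: 30.0
```

```bash
python3 -c "
from h import *
plan(566,264,81,-47.5)"
```

```text
t 30.1 P [564.9 252.1 203.3] yaw -47.39 tilt [-0.0001 -0.    ] gap 24.0 gf 30.0 F [ 0.3 -0.4 -1.1] j6 0.01
rot/90 [0.    0.    0.001] shift/30 after rot [-0.27 -0.29  4.08]
```

Request:
arm_command(
  plan=[
    [[-0.27,-0.29,0.3,0,0,0,0.1],[0,0,0.7,0,0,0,0.1],[0,0,0.8,0,0,0,0.1],[0,0,0.8,0,0,0,0.1],[0,0,0.6,0,0,0,0.1],[0,0,0.4,0,0,0,0.1],[0,0,0.25,0,0,0,0.1],[0,0,0.14,0,0,0,0.1],[0,0,0.04,0,0,0,0.1],[0,0,0,0,0,0,0.1],[0,0,0,0,0,0,0.1]],
  ],
)

```text
time_s: 31.48
position: [566.3, 264.8, 82.7]
eef_rot: [[0.677, -0.736, 0.001], [-0.736, -0.677, 0.0], [0.0, -0.001, -1.0]]
force: [-0.4, 0.9, -0.5]
finger_gap: 24.1
grasp_force: 30.0
```

Request:
arm_command(
  plan=[
    [[0,0,0.02,0,0,0,0.1],[0,0,0.02,0,0,0,0.1],[0,0,0,0,0,0,0.1]],
  ],
)

```text
time_s: 31.85
position: [566.1, 264.6, 81.0]
eef_rot: [[0.677, -0.736, -0.0], [-0.736, -0.677, -0.0], [0.0, 0.0, -1.0]]
force: [0.9, -0.4, -1.0]
finger_gap: 24.3
grasp_force: 30.0
```

Request:
arm_command(
  plan=[
    [[0,0,0,0,0,0,0.3],[0,0,0,0,0,0,0.34],[0,0,0,0,0,0,0.42],[0,0,0,0,0,0,0.5],[0,0,0,0,0,0,0.55],[0,0,-0.3,0,0,0,0.55],[0,0,-0.6,0,0,0,0.55],[0,0,-1,0,0,0,0.55],[0,0,-1,0,0,0,0.8],[0,0,-0.7,0,0,0,0.8],[0,0,0,0,0,0,0.8],[0,0,0,0,0,0,0.8]],
  ],
)

```text
time_s: 33.35
position: [565.8, 264.5, 189.2]
eef_rot: [[0.677, -0.736, -0.0], [-0.736, -0.677, 0.0], [-0.0, -0.0, -1.0]]
force: [0.1, -0.2, 0.8]
finger_gap: 69.8
grasp_force: 0.0
```

```bash
python3 -c "
from h import *
plan(413,-170,180,-47.5)"
```

```text
t 33.35 P [565.8 264.5 189.2] yaw -47.39 tilt [-0.      0.0004] gap 69.8 gf 0.0 F [ 0.1 -0.2  0.8] j6 -0.01
rot/90 [-0.     0.     0.001] shift/30 after rot [ 7.24 13.54  0.31]
```

Request:
arm_command(
  plan=[
    [[0.25,0.47,0,0,0,0,0.8],[0.53,1,0,0,0,0,0.8],[0.53,1,0,0,0,0,0.8],[0.53,1,0,0,0,0,0.8],[0.53,1,0,0,0,0,0.8],[0.53,1,0,0,0,0,0.8],[0.53,1,0,0,0,0,0.8],[0.53,1,0,0,0,0,0.8],[0.53,1,0,0,0,0,0.8],[0.53,1,0,0,0,0,0.8],[0.53,1,0,0,0,0,0.8],[0.53,1,0,0,0,0,0.8]],
  ],
)

```text
time_s: 34.85
position: [434.8, -104.0, 188.5]
eef_rot: [[0.677, -0.736, -0.001], [-0.736, -0.677, -0.0], [-0.001, 0.001, -1.0]]
force: [1.0, 0.3, 0.8]
finger_gap: 70.3
grasp_force: 0.0
```

Request:
arm_command(
  plan=[
    [[0.53,1,0,0,0,0,0.8],[0.53,1,0,0,0,0,0.8],[0.1,0.1,0,0,0,0,0.8],[0,0,0,0,0,0,0.8],[0,0,0,0,0,0,0.8]],
  ],
)

```text
time_s: 35.48
position: [413.6, -170.5, 188.9]
eef_rot: [[0.677, -0.736, -0.0], [-0.736, -0.677, 0.0], [-0.0, 0.0, -1.0]]
force: [0.9, 0.2, 0.3]
finger_gap: 70.4
grasp_force: 0.0
```

```bash
python3 -c "
from h import *
plan(413,-170,68,-47.5)
p=get_image('top')
a=cv2.resize(p['image'][125:235,140:300],None,fx=4,fy=4,interpolation=cv2.INTER_CUBIC);cv2.imwrite('pics/b3.png',a)
print([(np.round(d['at']),round(d['p'],2)) for d in find_in('flask',p)][:2])"
```

```text
t 35.48 P [ 413.6 -170.5  188.9] yaw -47.35 tilt [-0.0003  0.    ] gap 70.4 gf 0.0 F [0.9 0.2 0.3] j6 0.69
rot/90 [0.    0.    0.002] shift/30 after rot [-0.02  0.    4.03]
[]
```

View pics/b3.png

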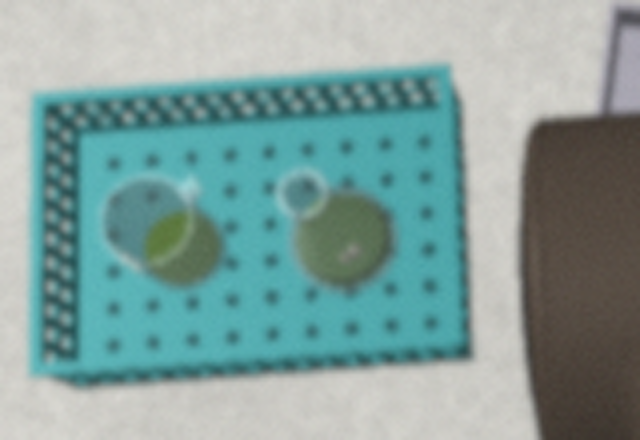

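Beaker and flask both stand upright in the basket, at (180,240) and (345,240). Now the large bottle, gripped by its cap.

Request:
arm_command(
  plan=[
    [[0,0,0.4,0,0,0,0.8],[0,0,0.8,0,0,0,0.8],[0,0,0.9,0,0,0,0.8],[0,0,0.9,0,0,0,0.8],[0,0,0.6,0,0,0,0.8],[0,0,0.3,0,0,0,0.8],[0,0,0,0,0,0,0.8],[0,0,0,0,0,0,0.7],[0,0,0,0,0,0,0.63],[0,0,0,0,0,0,0.58],[0,0,0,0,0,0,0.54],[0,0,0,0,0,0,0.5]],
  ],
)

```text
time_s: 37.08
position: [413.4, -171.0, 72.2]
eef_rot: [[0.677, -0.736, -0.0], [-0.736, -0.677, -0.0], [-0.0, 0.0, -1.0]]
force: [-2.5, -0.7, 2.3]
finger_gap: 45.5
grasp_force: 30.0
```

Request:
arm_command(
  plan=[
    [[0,0,0,0,0,0,0.4],[0,0,0,0,0,0,0.3],[0,0,0,0,0,0,0.3],[0,0,0,0,0,0,0.3]],
  ],
)

```text
time_s: 37.58
position: [413.4, -171.1, 72.2]
eef_rot: [[0.677, -0.736, -0.0], [-0.736, -0.677, -0.0], [-0.0, 0.0, -1.0]]
force: [-2.5, -2.2, 5.6]
finger_gap: 45.5
grasp_force: 30.0
```

```bash
python3 -c "
from h import *
plan(573,-386,160,-47.5)"
```

```text
t 37.58 P [ 413.4 -171.1   72.2] yaw -47.37 tilt [-0.0003 -0.0003] gap 45.5 gf 30.0 F [-2.5 -2.2  5.6] j6 0.69
rot/90 [0.    0.    0.001] shift/30 after rot [ 8.88  0.92 -2.93]
```

Request:
arm_command(
  plan=[
    [[0,0,-0.3,0,0,0,0.3],[0,0,-0.8,0,0,0,0.3],[0,0,-1,0,0,0,0.3],[0,0,-0.9,0,0,0,0.3],[0.3,0,-0.3,0,0,0,0.3],[0.7,0.1,0,0,0,0,0.3],[1,0.1,0,0,0,0,0.3],[1,0.1,0,0,0,0,0.3],[1,0.1,0,0,0,0,0.3],[1,0.1,0,0,0,0,0.3],[1,0.1,0,0,0,0,0.3],[1,0.1,0,0,0,0,0.3]],
  ],
)

```text
time_s: 39.08
position: [540.8, -340.6, 169.3]
eef_rot: [[0.677, -0.736, -0.002], [-0.736, -0.677, 0.001], [-0.002, 0.0, -1.0]]
force: [1.5, 0.3, -2.2]
finger_gap: 45.2
grasp_force: 30.0
```

Request:
arm_command(
  plan=[
    [[0.9,0.1,0,0,0,0,0.3],[0.6,0.1,0,0,0,0,0.3],[0.3,0,0,0,0,0,0.3],[0,0,0,0,0,0,0.3],[0,0,0,0,0,0,0.3]],
  ],
)

```text
time_s: 39.7
position: [572.1, -382.9, 170.8]
eef_rot: [[0.677, -0.736, -0.0], [-0.736, -0.677, 0.0], [-0.001, 0.0, -1.0]]
force: [0.2, -0.8, -1.8]
finger_gap: 45.3
grasp_force: 30.0
```

```bash
python3 -c "
from h import *
plan(573,-386,76,-47.5)
p=get_image('side');c=cv2.resize(p['image'][180:340,310:450],None,fx=3.5,fy=3.5);cv2.imwrite('pics/k1.png',c)"
```

```text
t 39.7 P [ 572.1 -382.9  170.8] yaw -47.37 tilt [-0.0005  0.0004] gap 45.3 gf 30.0 F [ 0.2 -0.8 -1.8] j6 1.05
rot/90 [0.    0.    0.001] shift/30 after rot [0.1  0.05 3.16]
```

View pics/k1.png

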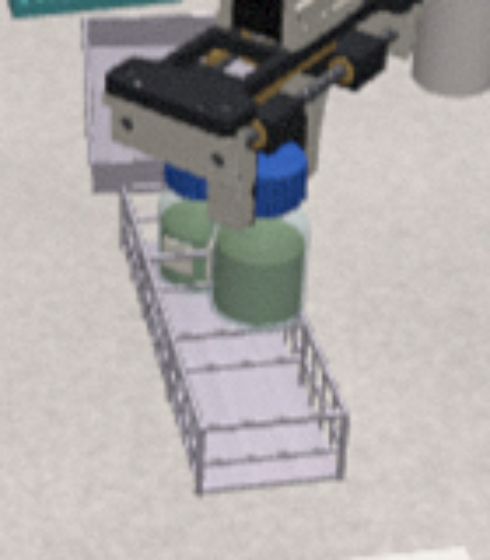

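The bottle hangs over the end bay. I'll lower it in two stages and watch the force.

Request:
arm_command(
  plan=[
    [[0.1,0.05,0.4,0,0,0,0.3],[0,0,0.6,0,0,0,0.3],[0,0,0.4,0,0,0,0.3],[0,0,0.3,0,0,0,0.3],[0,0,0.3,0,0,0,0.3],[0,0,0,0,0,0,0.3]],
  ],
)

```text
time_s: 40.5
position: [573.0, -386.5, 110.2]
eef_rot: [[0.677, -0.736, -0.001], [-0.736, -0.677, 0.0], [-0.001, 0.001, -1.0]]
force: [0.1, 0.2, -3.4]
finger_gap: 45.8
grasp_force: 30.0
```

Request:
arm_command(
  plan=[
    [[0,0,0.4,0,0,0,0.3],[0,0,0.3,0,0,0,0.3],[0,0,0.2,0,0,0,0.3],[0,0,0.1,0,0,0,0.3],[0,0,0.06,0,0,0,0.3],[0,0,0.04,0,0,0,0.3],[0,0,0,0,0,0,0.3],[0,0,0,0,0,0,0.3]],
  ],
)

```text
time_s: 41.5
position: [573.5, -386.7, 78.3]
eef_rot: [[0.677, -0.736, 0.0], [-0.736, -0.677, -0.0], [0.0, -0.0, -1.0]]
force: [0.5, -0.1, -1.9]
finger_gap: 45.4
grasp_force: 30.0
```

```bash
python3 -c "
from h import *
plan(573,-386,76.2,-47.5)"
```

```text
t 41.5 P [ 573.5 -386.7   78.3] yaw -47.38 tilt [ 0.0003 -0.0002] gap 45.4 gf 30.0 F [ 0.5 -0.1 -1.9] j6 1.06
rot/90 [-0.    -0.     0.001] shift/30 after rot [-0.03 -0.    0.07]
```

Request:
arm_command(
  plan=[
    [[0,0,0.05,0,0,0,0.3],[0,0,0.02,0,0,0,0.3],[0,0,0,0,0,0,0.53],[0,0,0,0,0,0,0.56],[0,0,0,0,0,0,0.62],[0,0,0,0,0,0,0.7],[0,0,0,0,0,0,0.7],[0,0,-0.3,0,0,0,0.7],[0,0,-0.8,0,0,0,0.7],[0,0,-1,0,0,0,0.7],[0,0,-1,0,0,0,0.7],[0,0,-0.6,0,0,0,0.7]],
  ],
)

```text
time_s: 43.0
position: [574.0, -387.0, 189.5]
eef_rot: [[0.677, -0.736, 0.002], [-0.736, -0.677, -0.001], [0.002, -0.001, -1.0]]
force: [-0.1, 0.6, -0.8]
finger_gap: 60.9
grasp_force: 0.0
```

```bash
python3 -c "
from h import *
plan(437,-7.5,185,-47.5)
p=get_image('top');h=cv2.cvtColor(p['image'],cv2.COLOR_BGR2HSV);m=cv2.inRange(h,(105,150,60),(130,255,255))
n,l,s,ce=cv2.connectedComponentsWithStats(m)
for i in range(1,n):
    if s[i,4]>100 and ce[i][0]<540: print(s[i],w(p,*ce[i],78).round(),w(p,*ce[i],99).round())"
```

```text
t 43.0 P [ 574.  -387.   189.5] yaw -47.37 tilt [ 0.0024 -0.0011] gap 60.9 gf 0.0 F [-0.1  0.6 -0.8] j6 1.06
rot/90 [-0.001 -0.002  0.001] shift/30 after rot [-12.41  -5.18   0.15]
[432 156  22  21 358] [ 579. -223.] [ 573. -217.]
[339 225  15  16 194] [437.  -8.] [435.  -7.]
```

Request:
arm_command(
  plan=[
    [[-0.4,-0.18,0,0,0,0,0.7],[-1,-0.42,0,0,0,0,0.7],[-1,-0.42,0,0,0,0,0.7],[-1,-0.42,0,0,0,0,0.7],[-1,-0.42,0,0,0,0,0.7],[-1,-0.42,0,0,0,0,0.7],[-1,-0.42,0,0,0,0,0.7],[-1,-0.42,0,0,0,0,0.7],[-1,-0.42,0,0,0,0,0.7],[-1,-0.42,0,0,0,0,0.7],[-1,-0.42,0,0,0,0,0.7],[-1,-0.42,0,0,0,0,0.7]],
  ],
)

```text
time_s: 44.55
position: [446.0, -36.5, 185.8]
eef_rot: [[0.677, -0.736, -0.002], [-0.736, -0.677, -0.0], [-0.001, 0.002, -1.0]]
force: [0.1, 0.4, 1.2]
finger_gap: 61.3
grasp_force: 0.0
```

Request:
arm_command(
  plan=[
    [[-0.7,-0.3,0,0,0,0,0.7],[-0.3,-0.1,0,0,0,0,0.7],[0,0,0,0,0,0,0.7],[0,0,0,0,0,0,0.7]],
  ],
)

```text
time_s: 45.05
position: [436.2, -7.7, 186.7]
eef_rot: [[0.677, -0.736, -0.0], [-0.736, -0.677, -0.0], [-0.0, 0.001, -1.0]]
force: [1.1, 0.6, -0.3]
finger_gap: 61.5
grasp_force: 0.0
```

```bash
python3 -c "
from h import *
plan(437,-7.5,57,-47.5)
p=get_image('top');a=cv2.resize(p['image'][140:210,405:545],None,fx=4,fy=4,interpolation=cv2.INTER_CUBIC);cv2.imwrite('pics/k2.png',a)"
```

```text
t 45.05 P [436.2  -7.7 186.7] yaw -47.39 tilt [-0.0005 -0.0002] gap 61.5 gf 0.0 F [ 1.1  0.6 -0.3] j6 0.31
rot/90 [0.    0.    0.001] shift/30 after rot [ 0.01 -0.02  4.32]
```

View pics/k2.png

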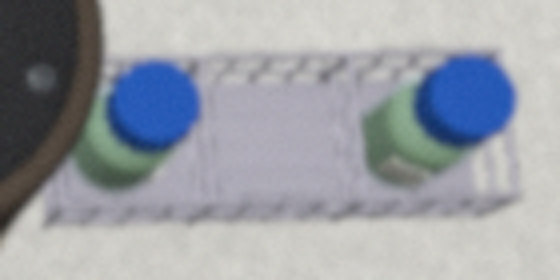

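The large bottle stands in the end bay, with its cap at (465,98), and the middle bay is free. Small bottle next.

Request:
arm_command(
  plan=[
    [[0,0,0.4,0,0,0,0.7],[0,0,0.8,0,0,0,0.7],[0,0,0.9,0,0,0,0.7],[0,0,0.9,0,0,0,0.7],[0,0,0.7,0,0,0,0.7],[0,0,0.4,0,0,0,0.7],[0,0,0.15,0,0,0,0.7],[0,0,0,0,0,0,0.6],[0,0,0,0,0,0,0.54],[0,0,0,0,0,0,0.5],[0,0,0,0,0,0,0.46],[0,0,0,0,0,0,0.42]],
  ],
)

```text
time_s: 46.6
position: [436.4, -7.2, 59.6]
eef_rot: [[0.677, -0.736, 0.0], [-0.736, -0.677, 0.0], [0.0, -0.0, -1.0]]
force: [-0.2, -0.4, -0.5]
finger_gap: 37.8
grasp_force: 0.0
```

Request:
arm_command(
  plan=[
    [[0,0,0,0,0,0,0.4],[0,0,0,0,0,0,0.3],[0,0,0,0,0,0,0.2],[0,0,0,0,0,0,0.2]],
  ],
)

```text
time_s: 47.1
position: [436.4, -7.3, 59.5]
eef_rot: [[0.677, -0.736, 0.0], [-0.736, -0.677, 0.0], [0.0, -0.0, -1.0]]
force: [0.2, -0.6, 1.4]
finger_gap: 35.2
grasp_force: 30.0
```

```bash
python3 -c "
from h import *
plan(573,-302,185,-47.5)"
```

```text
t 47.1 P [436.4  -7.3  59.5] yaw -47.37 tilt [0.0001 0.    ] gap 35.2 gf 30.0 F [ 0.2 -0.6  1.4] j6 0.31
rot/90 [-0.    -0.     0.001] shift/30 after rot [10.32  3.28 -4.18]
```

Request:
arm_command(
  plan=[
    [[0,0,-0.3,0,0,0,0.2],[0,0,-0.8,0,0,0,0.2],[0,0,-1,0,0,0,0.2],[0,0,-1,0,0,0,0.2],[0,0,-0.9,0,0,0,0.2],[0.3,0.1,-0.35,0,0,0,0.2],[0.7,0.2,0,0,0,0,0.2],[1,0.32,0,0,0,0,0.2],[1,0.32,0,0,0,0,0.2],[1,0.32,0,0,0,0,0.2],[1,0.32,0,0,0,0,0.2],[1,0.32,0,0,0,0,0.2]],
  ],
)

```text
time_s: 48.6
position: [516.1, -179.9, 189.0]
eef_rot: [[0.677, -0.736, -0.002], [-0.736, -0.677, 0.0], [-0.001, 0.001, -1.0]]
force: [-0.2, 0.6, -0.9]
finger_gap: 35.2
grasp_force: 30.0
```

Request:
arm_command(
  plan=[
    [[1,0.32,0,0,0,0,0.2],[1,0.32,0,0,0,0,0.2],[1,0.32,0,0,0,0,0.2],[0.8,0.25,0,0,0,0,0.2],[0.4,0.15,0,0,0,0,0.2],[0.1,0,0,0,0,0,0.2],[0,0,0,0,0,0,0.2],[0,0,0,0,0,0,0.2]],
  ],
)

```text
time_s: 49.6
position: [573.4, -300.2, 190.2]
eef_rot: [[0.678, -0.735, 0.0], [-0.735, -0.678, 0.0], [0.0, -0.0, -1.0]]
force: [0.3, 0.3, -0.9]
finger_gap: 35.7
grasp_force: 30.0
```

```bash
python3 -c "
from h import *
plan(573,-302,64,-47.5)"
```

```text
t 49.6 P [ 573.4 -300.2  190.2] yaw -47.34 tilt [0.0002 0.0001] gap 35.7 gf 30.0 F [ 0.3  0.3 -0.9] j6 0.93
rot/90 [-0.    -0.     0.002] shift/30 after rot [0.04 0.05 4.21]
```

Request:
arm_command(
  plan=[
    [[0.04,0.05,0.4,0,0,0,0.2],[0,0,0.7,0,0,0,0.2],[0,0,0.7,0,0,0,0.2],[0,0,0.5,0,0,0,0.2],[0,0,0.4,0,0,0,0.2],[0,0,0.4,0,0,0,0.2],[0,0,0.4,0,0,0,0.2],[0,0,0.3,0,0,0,0.2],[0,0,0.2,0,0,0,0.2],[0,0,0.1,0,0,0,0.2],[0,0,0,0,0,0,0.2],[0,0,0,0,0,0,0.2]],
  ],
)

```text
time_s: 51.1
position: [573.5, -302.9, 67.4]
eef_rot: [[0.677, -0.736, 0.001], [-0.736, -0.677, -0.0], [0.001, -0.0, -1.0]]
force: [0.2, -0.6, -0.1]
finger_gap: 35.3
grasp_force: 30.0
```

Request:
arm_command(
  plan=[
    [[0,0,0.04,0,0,0,0.2],[0,0,0.03,0,0,0,0.2],[0,0,0.01,0,0,0,0.2],[0,0,0,0,0,0,0.2]],
  ],
)

```text
time_s: 51.6
position: [573.3, -302.8, 64.5]
eef_rot: [[0.677, -0.736, -0.0], [-0.736, -0.677, 0.0], [-0.0, 0.0, -1.0]]
force: [-0.4, 1.4, -0.9]
finger_gap: 35.2
grasp_force: 30.0
```

```bash
python3 -c "
from h import *
plan(573,-302,63.6,-47.5)"
```

```text
t 51.6 P [ 573.3 -302.8   64.5] yaw -47.38 tilt [-0.0001  0.    ] gap 35.2 gf 30.0 F [-0.4  1.4 -0.9] j6 0.93
rot/90 [0.    0.    0.001] shift/30 after rot [-0.02 -0.01  0.03]
```

Release, rise and move clear of the view.

Request:
arm_command(
  plan=[
    [[0,0,0.03,0,0,0,0.2],[0,0,0,0,0,0,0.42],[0,0,0,0,0,0,0.45],[0,0,0,0,0,0,0.5],[0,0,0,0,0,0,0.55],[0,0,0,0,0,0,0.55],[0,0,-0.3,0,0,0,0.55],[0,0,-0.8,0,0,0,0.55],[0,0,-1,0,0,0,0.55],[0,0,-1,0,0,0,0.55],[0,0,-1,0,0,0,0.55],[0,0,-0.5,0,0,0,0.55]],
  ],
)

```text
time_s: 53.1
position: [574.0, -303.0, 204.2]
eef_rot: [[0.677, -0.736, 0.003], [-0.736, -0.677, -0.001], [0.003, -0.002, -1.0]]
force: [-0.1, -0.4, 0.5]
finger_gap: 48.0
grasp_force: 0.0
```

Request:
arm_command(
  plan=[
    [[-1,0,0,0,0,0,0.55],[-1,0,0,0,0,0,0.55],[-1,0,0,0,0,0,0.55],[-1,0.5,0,0,0,0,0.55],[-1,0.5,0,0,0,0,0.55],[-1,0.5,0,0,0,0,0.55],[-0.5,0.3,0,0,0,0,0.55],[0,0,0,0,0,0,0.55],[0,0,0,0,0,0,0.55]],
  ],
)

```text
time_s: 54.22
position: [402.4, -196.1, 201.9]
eef_rot: [[0.677, -0.736, 0.001], [-0.736, -0.677, -0.0], [0.001, -0.0, -1.0]]
force: [0.8, -0.6, 0.0]
finger_gap: 48.1
grasp_force: 0.0
```

```bash
python3 -c "
from h import *
st()
p=get_image('top');a=cv2.resize(p['image'][125:235,140:540],None,fx=2,fy=2,interpolation=cv2.INTER_CUBIC)
q=get_image('side');b=cv2.resize(q['image'][120:330,290:420],None,fx=1.6,fy=1.6,interpolation=cv2.INTER_CUBIC)
o=np.zeros((220+b.shape[0],800,3),'uint8');o[:220]=a;o[220:,:b.shape[1]]=b;cv2.imwrite('pics/end.png',o)"
```

```text
t 54.23 P [ 402.4 -196.1  201.9] yaw -47.37 tilt [ 0.0006 -0.0002] gap 48.1 gf 0.0 F [ 0.8 -0.6  0. ] j6 0.75
```

View pics/end.png

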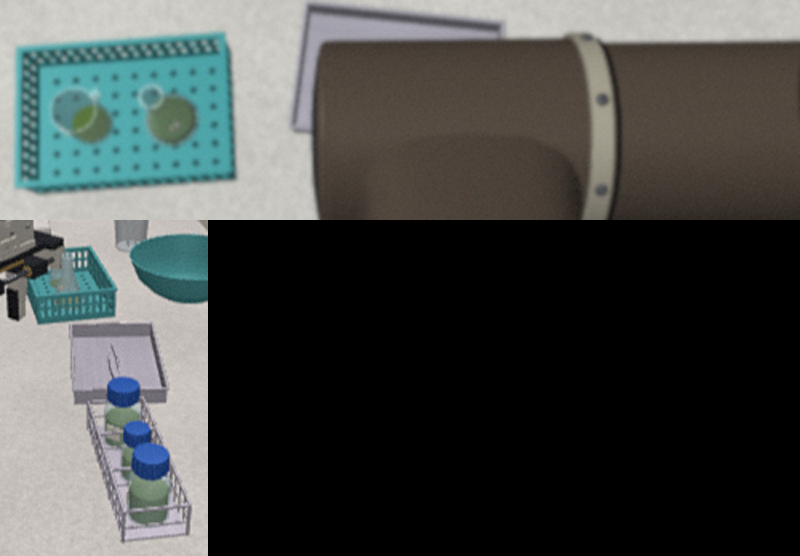

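All three bottles stand in the rack, beaker and flask stand in the basket, the forceps lie in the tray, and the arm is clear. Handing in.

```bash
python3 -c "
from cell import *
print(close_job())"
```

```text
the job is handed in; nothing more can be done
None
```

The job is handed in at about 54 s of the 152 s, but no verdict came back; the last pictures show both bottles in the rack's empty bays, the beaker and flask in the basket, the forceps in the tray, and the racked bottle still in its bay.

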